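Load the glue-curing drawer and start it

ROBOT

A 7-joint arm with a two-finger parallel gripper is mounted at the origin on the work surface. World frame = base frame: x ahead of the robot, y to its left, z up, the work surface at z = 0. Lengths are in m, angles in rad, forces in N, time in s.
With the tool pointing down it reaches from about 0.4 to 0.85 m from the base axis. Payload 10.4 kg.
Tool frame: the origin (TCP) lies midway between the tips of the shut fingers; the grasp point (between the pads) lies 19 mm behind it; z points along the fingers, y is the direction in which the jaws open and shut (so a half turn about z gives the same grasp; the last joint's range is limited). The gripper opens to 85 mm and grips with 20 to 120 N. Pads are 22 mm wide; open, the fingers measure 114 mm over their backs; the gripper's body (76 mm by 85 mm) begins 54 mm behind the grasp point. The pads swing forward as they close: fully open they stand 13 mm farther back than shut.
Start: joints at [-1.232, 0.332, -0.065, 1.46, 0.022, 1.35, -0.088], TCP at [0.221, 0.585, 0.231] pointing down, gripper open.
Joint ranges: [-2.6, 2.6], [-0.5, 2.12], [-1.47, 1.34], [0.16, 2.42], [-1.27, 4.41], [0.06, 2.06], [-2.6, 2.6]. Speed limits (rad/s): [2.22, 2.22, 2.79, 2.79, 3.14, 3.14, 3.14].

INTERFACE

Orientations are given as a unit quaternion [x, y, z, w].
In Python, from workcell import r, fingers, capture, calibration, hand_in, look_for, outline_of gives the robot as it stands. The module is installed in compiled form; this text tells all that it offers. Calls block until the motion is done:
- r.reach(position, orientation): joint-space move of the TCP to a pose.
- r.move_l(position, orientation=None, speed=0.15): straight line of the TCP; orientation=None keeps the orientation; speed is the mean speed in m/s.
- r.movej(angles): joint-space move.
- fingers.move_gripper(opening): finger opening in m; the grip force is fixed at half the most; returns when the fingers have stopped.
- r.wait(seconds).
- r.ik(position, orientation): joint angles nearest the present ones, or None.
- capture(name): name is "side" or "top"; returns (picture, depth): 400x640x3 uint8, blue, green, red; 400x640 float32, m along the optical axis (not along the pixel's ray), 0 where there is no reading.
- calibration(name): a dict with "fov_y" (degrees; the focal length in pixels is half the picture's height over the tangent of half this angle, whatever the lens; pixels are square), "cx", "cy" (the principal point, pixels), "k1" (the pictures are not rectified: a ray, as slopes to the right and down, at radius r is drawn at 1 + k1 r^2 times it, then the intrinsics apply), "R" (3x3) and "t" (3): a world point X has camera coordinates R X + t. Camera axes: x right, y down, z forward; pixel columns grow to the right and rows downward; lengths in m; the calibration is good to about 2 mm. A picture is of the moment at which its call begins. calibration takes no time and is no camera call.
A pose or a line that the arm cannot do raises r.Unreachable and nothing moves.
- hand_in(): hands the job in, once; it reports no verdict.
Trained networks look in the newest picture that a camera, given by its name, has taken for a name from the list of things; names that differ only in an ending like _2 or _b are one class to them, and where a whole thing is asked for, a point or a joint stands for the part that bears it (a point fixed in the world has none). Each returns a list of dicts, best first, with "p" (0 to 1); they miss things now and then, are a little off and sometimes report something else, mostly with a low value. They report only what shows in the picture. A call takes as long as a camera call. They do not tell look-alikes from the thing itself.
- look_for(camera, target): "position" ([x, y, z] in m, in world coordinates, good to about 4 mm: the middle of the surface that is visible of it).
- outline_of(camera, target): "pixels" (400x640 bool, what is visible of it).
Readings, each from a call of its own:
- r.current_clock(): time.
- r.current_q(): joint angles.
- r.current_qd(): joint speeds.
- r.current_tau(): joint torques, N m.
- r.current_ee_pos(): TCP position.
- r.current_tcp_rot(): TCP orientation.
- r.current_contact_force(): force on the tool from outside, world axes, zero at the start.
- r.current_wrist_torque(): the same for the moment, N m.
- r.current_opening(): finger opening in m.
Only numpy, scipy, OpenCV 4.12 (cv2) and the standard library are available. Lean on these libraries where they do the work, as an engineer would, in place of code of your own. Each camera call takes 0.05 s, during which the arm holds its last target. There are 200 camera calls.

TASK

Pull the curing cabinet's tray out until it locks, take out the cured mallet head and set it, as it lies, on the slatted rack, and put all the glued-up parts from the bench into the tray: the square boxes standing upright on the floor of the left bay, the long blanks lying flat on the floor of the right bay. Then press the release, ease the tray fully home without slamming it, and last of all start the cabinet by pressing its selector knob down and turning it clockwise to the other mark, so that it springs back up there. Leave everything else on the bench where it is, standing.

Things in the scene. Friction and masses are not known exactly. Their poses are not given: they have to be found in the camera images.
- cabinet: low grey glue-curing cabinet, 280 deep x 350 wide x 116 mm high, fixed on the bench. Origin: on the bench under the middle of its front face; x points into the cabinet (away from the robot), y to its left, z up. The tray's aluminium front covers its face; the release pad and the selector knob are on its top near the front edge
- tray (a joint): how far the tray is out along the cabinet's -x, m: 0 home, 0.170 end stop. A sprung catch is overridden over the last 2 cm (pull about 6 N) and snaps in past 0.165; locked, it hangs at about 0.165 and cannot go in. Let go before that, or released, a weak spring (12 N/m) draws it in but leaves it about 0.04 short of home; push it the rest (under 2 N)
- tray_handle (a point): middle of the tray's handle, a round horizontal bar 12 mm thick, 130 mm long along the cabinet's y, 82 mm above the bench, its axis 40 mm in front of the tray's front panel (12 mm thick, 12 to 102 mm above the bench). Moves with the tray; axes as the cabinet's
- bay_left (a point): floor centre of the tray's left bay (robot's left, cabinet's +y), on the floor's surface, 34 mm above the bench; axes as the cabinet's. Bay 160 (x) x 140 mm (y); its front is the panel, rising 68 mm; side, back and middle lips are about 10 mm high. With the tray locked out the centre is 85 mm in front of the cabinet's face. Room inside the cabinet: 70 mm above the floor
- bay_right (a point): the same for the right bay: 160 mm (x) by 146 mm (y)
- release_top (a point): centre of the top of the release pad, a grey 24 x 20 mm pad standing 15 mm out of the cabinet's top at its front left corner (131 mm above the bench); it is pressed straight down. It is fixed to the cabinet and does not move with the tray; axes as the cabinet's
- release (a joint): how far the release pad is down, m: 0 up, 0.010 fully down; spring 2 N at the top, 5.6 N fully down. It frees the tray from about 0.008 on; hold it down about a second so that the tray starts to run in. It springs back up, and dips by itself while the tray passes the catch
- selector_grip (a point): on the axis of the selector knob at gripping height, 160 mm above the bench when up: a black bar 46 long (this frame's x, white pointer at its -x end) x 14 mm wide, 140 to 173 mm above the bench, on a round skirt 49 mm across. Around it a fixed bezel 72 mm across, top 128 mm above the bench, with the two marks: narrow off, broad on
- selector (a joint): how far the selector knob is pressed down, m: 0 up, 0.009 fully down; spring 3 N to 7.5 N. Only when pressed down by 0.007 or more does it turn; it springs up again only at one of its two marks
- selector_dial (a joint): turn of the selector knob, rad, growing clockwise seen from above: about 0 at the off mark (pointer towards the front), 1.2 at the on mark, with an end stop at 1.22
- box1: glued-up square box carcass of dark wood, a square tube 58 x 58 mm, 58 mm high, walls 8 mm thick, open at top and bottom, a band of masking tape round its top; 80 g. Origin: centre of its underside, z up; sides along x and y. May be absent
- box2: the same as box1. May be absent
- blank1: glued-up handle blank, a solid bar of light and dark wood in three layers, 120 (x) x 36 (y) x 26 mm (z); 90 g. Origin: centre of its underside, z up. May be absent
- blank2: the same as blank1. May be absent
- mallet_head: cured mallet head, a solid block of four wood layers, 90 (x) x 50 (y) x 44 mm (z), 140 g, lying flat in the tray's right bay at the start, hidden until the tray is out. Origin: centre of its underside, z up
- rack_top (a point): centre of the top of a slatted wooden rack, 150 (x) x 110 (y) x 22 mm high, fixed on the bench right of the cabinet; z up
- tape_measure: black tape measure, 72 x 40 x 66 mm high, standing among the parts; leave alone. Origin: centre of its underside
- glue: white glue bottle, 56 mm diameter, 150 mm high, standing among the parts; leave alone. Origin: centre of its underside
- finish_can: can of finish, 72 mm diameter, 140 mm high, behind the parts; leave alone
- cup: small clear cup, 60 mm diameter, 55 mm high, behind the parts; leave alone
- walnut_block: block of dark wood, 110 x 100 x 55 mm, at the right; leave alone
- moisture_meter: white moisture meter, 150 x 70 x 30 mm, at the right; leave alone
Not all that is in view belongs to the job. What is shaped like the box1 but purple is not meant.

How it is judged:
By the outcome, as a careful person would: the job done as asked, in the order asked, and still so for the second after the job is handed in, with the robot touching nothing.
Of box1, box2, blank1, blank2 only 2 to 4 are there at a start; the rules pass over those that are not, and their reading is None.
At some moment in a run one of box1, box2, blank1, blank2 may be knocked a few centimetres aside while the robot is not near it.
Once in a run the grip may slacken for a moment while it holds something.
It also fails if it takes over 210 s, if anything falls off the work surface, if the arm or the gripper's body presses on something with over 40 N, if the wrist force passes 120 N, or if a joint passes its speed limit or range.

## Working session

There is one attempt and no reset: what is moved stays moved. The work goes in short steps, each a Python script; the robot and the scene stay as the last script left them, time stands still between calls to the robot, and variables do not carry over. Pictures are saved under pics/ and viewed, about 12 in all and at most 16, crops included, and the job is handed in when it is done.

```bash
ls; mkdir -p pics; cat > h.py <<'E'
import numpy as np, cv2
from workcell import r, fingers, capture, calibration, hand_in, look_for, outline_of
from scipy.spatial.transform import Rotation as Ro
def cloud(cam, depth):
    """world points HxWx3 from a depth picture"""
    c=calibration(cam); f=200/np.tan(np.radians(c['fov_y'])/2)
    v,u=np.mgrid[0:400,0:640].astype(float)
    K=np.array([[f,0,c['cx']],[0,f,c['cy']],[0,0,1.]])
    p=cv2.undistortPoints(np.stack([u,v],-1).reshape(-1,1,2),K,np.array([c['k1'],0,0,0.])).reshape(400,640,2)
    X=np.dstack([p[...,0]*depth,p[...,1]*depth,depth])
    W=(X-np.array(c['t']))@np.array(c['R'])
    W[depth<=0]=np.nan
    return W
def down(yaw):
    """tool pointing down, jaw axis (tool y) at angle yaw from world y"""
    return (Ro.from_euler('z',yaw)*Ro.from_euler('x',np.pi)).as_quat()
def shot(cam,name):
    im,d=capture(cam); cv2.imwrite(f'pics/{name}.png',im); np.save(f'pics/{name}.npy',d); return im,d
def rect(P):
    """min-area rectangle of xy points: centre, (long,short), angle of long side"""
    P=P[np.isfinite(P).all(1)]
    (c,(a,b),t)=cv2.minAreaRect((P[:,:2]*1000).astype(np.float32))
    t=np.radians(t)
    if a<b: a,b,t=b,a,t+np.pi/2
    return np.array(c)/1000,(a/1000,b/1000),(t+np.pi/2)%np.pi-np.pi/2
E
python3 - <<'E'
from h import *
for cam in('top','side'):
    im,d=shot(cam,cam+'0'); W=cloud(cam,d)
    c=calibration(cam); print(cam,c['fov_y'],c['k1'],(-np.array(c['R']).T@np.array(c['t'])).round(3))
    for t in ['box1','blank1','cabinet','tray_handle','release_top','selector_grip','rack_top','tape_measure','glue']:
        print(t,[(np.round(x['position'],3).tolist(),round(x['p'],2)) for x in look_for(cam,t)])
print(r.current_tcp_rot(), r.current_contact_force(), r.current_clock(), r.current_opening())
cv2.imwrite('pics/both0.png',np.vstack([cv2.imread('pics/top0.png')]))
E
```

```text
pics
top 48.20554074070096 -0.03145327589111598 [ 0.437 -0.007  1.49 ]
box1 [([0.569, 0.215, 0.058], 0.79), ([0.333, 0.248, 0.06], 0.74), ([0.452, 0.289, 0.058], 0.63)]
blank1 [([0.46, 0.413, 0.024], 0.91), ([0.443, 0.162, 0.026], 0.64), ([0.344, -0.478, 0.054], 0.22)]
cabinet [([0.78, -0.142, 0.114], 0.64)]
tray_handle [([0.646, -0.152, 0.087], 0.9)]
release_top [([0.44, 0.161, 0.024], 0.74), ([0.668, 0.008, 0.128], 0.45)]
selector_grip [([0.695, -0.108, 0.141], 0.49)]
rack_top [([0.523, -0.44, 0.019], 0.62), ([0.44, 0.161, 0.029], 0.36)]
tape_measure [([0.583, 0.32, 0.065], 0.92), ([0.674, 0.004, 0.129], 0.21)]
glue [([0.573, 0.45, 0.097], 0.8)]
side 57.283865931558594 0.004210130565302192 [ 0.14  -0.835  0.6  ]
box1 [([0.452, 0.268, 0.034], 0.96), ([0.33, 0.23, 0.036], 0.82), ([0.566, 0.189, 0.039], 0.67), ([0.646, -0.192, 0.068], 0.65), ([0.516, -0.445, 0.02], 0.64)]
blank1 [([0.438, 0.152, 0.024], 0.91), ([0.446, 0.402, 0.025], 0.68), ([0.736, -0.225, 0.118], 0.43)]
cabinet [([0.73, -0.226, 0.118], 0.56)]
tray_handle [([0.646, -0.194, 0.073], 0.56)]
release_top [([0.675, 0.002, 0.124], 0.5)]
selector_grip [([0.695, -0.116, 0.151], 0.55), ([0.32, -0.307, 0.034], 0.44), ([0.675, 0.002, 0.127], 0.22)]
rack_top [([0.515, -0.443, 0.02], 0.74), ([0.344, -0.478, 0.053], 0.5)]
tape_measure [([0.571, 0.316, 0.044], 0.61)]
glue [([0.575, 0.44, 0.072], 0.56), ([0.739, 0.168, 0.096], 0.25)]
[1.79918371e-01 9.83681542e-01 6.76022655e-05 7.70947937e-06] [1.28826825 0.67878581 0.1021392 ] 1.0 0.08534104915679791
```

View pics/top0.png

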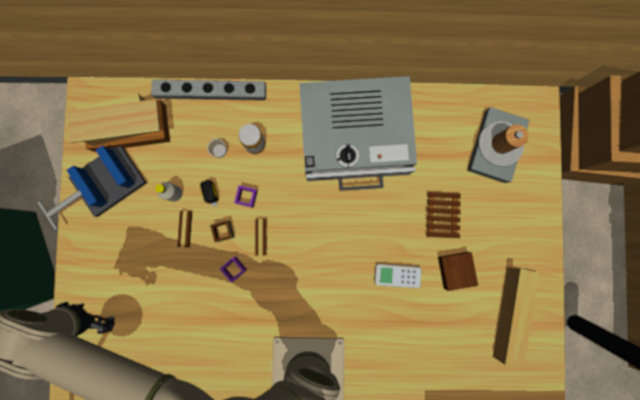

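View pics/side0.png

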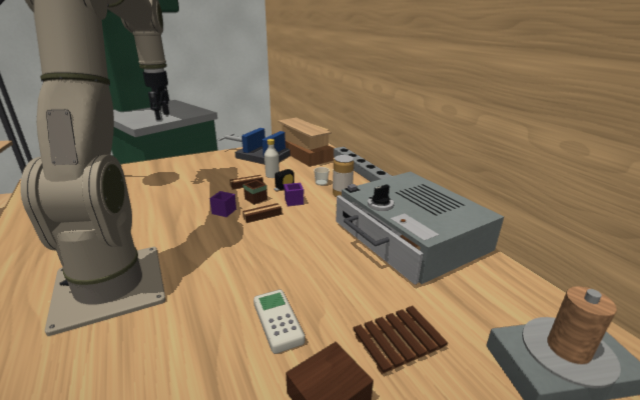

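Three box-shaped things in the top picture: purple at (246,195) and (233,268), and dark wood at (222,230). Only the last fits box1. The blanks are at (185,228) and (261,236). I'll confirm this in a crop and measure.

```bash
python3 - <<'E'
from h import *
im=cv2.imread('pics/top0.png'); W=cloud('top',np.load('pics/top0.npy'))
cv2.imwrite('pics/crop0.png',cv2.resize(np.hstack([im[165:290,150:290],im[130:195,295:420].repeat(1,0) if 0 else cv2.copyMakeBorder(im[70:195,295:420],0,0,0,0,0)]),None,fx=3,fy=3,interpolation=cv2.INTER_CUBIC))
def reg(x0,x1,y0,y1,z0,z1):
    m=(W[...,0]>x0)&(W[...,0]<x1)&(W[...,1]>y0)&(W[...,1]<y1)&(W[...,2]>z0)&(W[...,2]<z1)
    return W[m]
def show(n,*a):
    P=reg(*a); c,s,t=rect(P); print(n,len(P),c.round(4),np.round(s,3),'ang',round(np.degrees(t),1),'z',np.median(P[:,2]).round(4))
show('cab top',.6,1.05,-.4,.1,.108,.122)
show('handle',.55,.655,-.3,0,.075,.1)
show('release',.64,.71,-.03,.04,.126,.14)
show('knob',.64,.75,-.16,-.06,.150,.185)
show('skirt+',.64,.75,-.16,-.06,.125,.185)
show('box',.39,.52,.24,.34,.048,.07)
show('blankL',.36,.54,.37,.45,.018,.04)
show('blankR',.36,.54,.12,.20,.018,.04)
show('purple1',.5,.62,.16,.26,.048,.07)
show('purple2',.28,.39,.19,.3,.048,.07)
show('rack',.42,.62,-.52,-.36,.016,.03)
show('tape',.52,.65,.28,.36,.055,.08)
show('glue',.5,.65,.4,.5,.05,.2)
show('bench',.4,.6,-.3,0,-.02,.02)
# side camera
W=cloud('side',np.load('pics/side0.npy'))
print('SIDE')
show('cab top',.6,1.05,-.4,.1,.108,.122)
show('handle',.55,.655,-.3,0,.07,.1)
show('release',.64,.71,-.03,.04,.126,.14)
show('knob',.64,.75,-.16,-.06,.150,.185)
show('rack',.42,.62,-.52,-.36,.016,.03)
show('box',.39,.52,.24,.34,.048,.07)
E
```

```text
cab top 9055 [ 0.7938 -0.1388] [0.352 0.303] ang -85.2 z 0.1167
handle 399 [ 0.6252 -0.1515] [0.295 0.058] ang -85.5 z 0.0881
release 49 [0.6747 0.0102] [0.023 0.018] ang 1.1 z 0.1308
knob 84 [ 0.6969 -0.106 ] [0.046 0.014] ang 4.0 z 0.1728
skirt+ 373 [ 0.6975 -0.104 ] [0.073 0.069] ang 89.3 z 0.1367
box 196 [0.4569 0.2889] [0.06  0.059] ang -73.4 z 0.0586
blankL 421 [0.4639 0.4174] [0.116 0.039] ang -2.5 z 0.0273
blankR 414 [0.461  0.1695] [0.159 0.04 ] ang 4.2 z 0.0267
purple1 178 [0.5714 0.2159] [0.059 0.058] ang -14.0 z 0.0585
purple2 187 [0.3377 0.249 ] [0.059 0.058] ang 41.7 z 0.0587
rack 1129 [ 0.5247 -0.4351] [0.15  0.112] ang -1.1 z 0.0223
tape 275 [0.5846 0.3355] [0.071 0.043] ang 18.4 z 0.065
glue 330 [0.5797 0.4567] [0.055 0.052] ang -16.9 z 0.1039
bench 5369 [ 0.5  -0.15] [0.3 0.2] ang -90.0 z 0.0006
SIDE
cab top 5963 [ 0.8033 -0.142 ] [0.355 0.286] ang -85.2 z 0.1176
handle 947 [ 0.6232 -0.1508] [0.299 0.061] ang -89.5 z 0.087
release 37 [0.6757 0.004 ] [0.023 0.02 ] ang 18.2 z 0.1318
knob 153 [ 0.698  -0.1117] [0.048 0.014] ang 2.4 z 0.1652
rack 3116 [ 0.5247 -0.4385] [0.151 0.112] ang -1.5 z 0.0234
box 172 [0.4576 0.2845] [0.065 0.061] ang -69.1 z 0.0569
```

View pics/crop0.png

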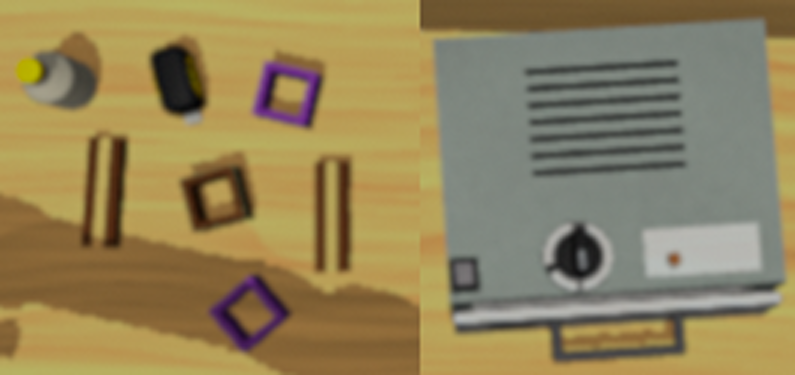

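The crop confirms one dark box at crop (220,195), two purple decoys, and two layered blanks. Next I'll find the handle and pull the tray.

```bash
cat >> h.py <<'E'
TH=np.radians(4.8); X=np.array([np.cos(TH),np.sin(TH)]); Y=np.array([-X[1],X[0]])
def best(p,yaw):
    """of the two equivalent grasps the one nearest the present joints"""
    q0=np.array(r.current_q()); out=[]
    for k in(0,np.pi):
        q=r.ik(list(p),list(down(yaw+k)))
        if q is not None: out.append((np.abs(np.array(q)-q0).max(),k))
    print('ik',np.round(out,2).tolist()); return down(yaw+min(out)[1])
def st(s=''):
    print(s,'t',round(r.current_clock(),1),'p',np.round(r.current_ee_pos(),4),'F',np.round(r.current_contact_force(),1),'op',round(r.current_opening(),4))
E
python3 - <<'E'
from h import *
O=np.array([.664,-.154]); res=[]
for cam in('top','side'):
    W=cloud(cam,np.load(f'pics/{cam}0.npy')).reshape(-1,3); W=W[np.isfinite(W).all(1)]
    C=np.c_[(W[:,:2]-O)@np.c_[X,Y],W[:,2]]
    m=(C[:,0]>-.075)&(C[:,0]<-.040)&(np.abs(C[:,1])<.09)&(C[:,2]>.065)&(C[:,2]<.1)
    P=C[m]; core=P[(np.abs(P[:,1])<.05)]
    b=core[core[:,2]>np.percentile(core[:,2],60)]
    print(cam,len(core),'y ext',np.percentile(P[:,1],[2,98]).round(4),'x of bar',np.percentile(core[:,0],[5,50,95]).round(4),'top x',np.median(b[:,0]).round(4),'z',np.percentile(core[:,2],[5,95]).round(3))
    p=(C[:,0]>-.035)&(C[:,0]<.0)&(np.abs(C[:,1])<.16)&(C[:,2]>.095)&(C[:,2]<.106)
    print('  panel top x',np.percentile(C[p,0],[3,50,97]).round(4))
E
```

```text
top 119 y ext [-0.0632  0.074 ] x of bar [-0.0668 -0.0617 -0.056 ] top x -0.0615 z [0.082 0.091]
  panel top x [-0.0215 -0.0158 -0.0011]
side 134 y ext [-0.0698  0.0669] x of bar [-0.0671 -0.0641 -0.0581] top x -0.0613 z [0.082 0.09 ]
  panel top x [-0.0217 -0.0189 -0.0092]
```

```bash
cat >> h.py <<'E'
O=np.array([.664,-.154])-.0095*X+.002*Y   # cabinet origin
def cab(x,y,z): return [*(O+x*X+y*Y),z]
E
python3 - <<'E'
from h import *
p=list(r.current_ee_pos()); r.move_l([p[0],p[1],.30],speed=.2)
q=best(cab(-.052,0,.2),TH+np.pi/2)
r.reach(cab(-.052,0,.28),q); st('above')
fingers.move_gripper(.038); st()
r.move_l(cab(-.052,0,.10),speed=.15); st()
r.move_l(cab(-.052,0,.064),speed=.05); st('at bar')
fingers.move_gripper(0); st('grip')
r.move_l(cab(-.052-.14,0,.064),speed=.12); st('pull')
r.move_l(cab(-.052-.169,0,.064),speed=.05); st('end')
r.move_l(cab(-.052-.166,0,.064),speed=.05); st('relax')
fingers.move_gripper(.038); r.wait(.3)
r.move_l(cab(-.052-.166,0,.30),speed=.25); st('up')
fingers.move_gripper(.085)
r.reach([.40,.15,.35],list(r.current_tcp_rot()))
shot('top','top1');shot('side','side1')
E
```

```text
ik [[0.99, 0.0], [2.38, 3.14]]
above t 4.4 p [ 0.6029 -0.1561  0.2798] F [-0.1  0.5 -0.5] op 0.0851
 t 5.0 p [ 0.6025 -0.1571  0.28  ] F [ 0.6 -0.4  0.4] op 0.0381
 t 6.3 p [ 0.6031 -0.1574  0.1009] F [0.2 0.4 0.9] op 0.0384
at bar t 7.2 p [ 0.6027 -0.1573  0.0643] F [ 0.7  0.9 -0.4] op 0.038
grip t 7.5 p [ 0.6029 -0.1572  0.0644] F [0.4 0.9 4.1] op 0.01
pull t 8.8 p [ 0.464  -0.1688  0.0644] F [ 6.3 -1.   1.6] op 0.0099
end t 9.6 p [ 0.4409 -0.1708  0.0647] F [ 43.5  -5.1 -43.9] op 0.0098
relax t 9.8 p [ 0.4411 -0.1708  0.0646] F [ 24.7  -2.2 -19.8] op 0.0102
up t 11.6 p [ 0.4366 -0.171   0.2988] F [-0.1  0.1 -0.9] op 0.0381
```

```bash
python3 - <<'E'
from h import *
im=np.vstack([cv2.imread('pics/top1.png')[100:320,170:490],cv2.imread('pics/side1.png')[130:330,180:500]])
cv2.imwrite('pics/v1.png',cv2.resize(im,None,fx=1.4,fy=1.4))
for cam in('top','side'):
    W=cloud(cam,np.load(f'pics/{cam}1.npy')).reshape(-1,3); W=W[np.isfinite(W).all(1)]
    C=np.c_[(W[:,:2]-O)@np.c_[X,Y],W[:,2]]
    def sel(a,b,c,d,e,f): return C[(C[:,0]>a)&(C[:,0]<b)&(C[:,1]>c)&(C[:,1]<d)&(C[:,2]>e)&(C[:,2]<f)]
    P=sel(-.30,-.185,-.1,.1,.075,.1); print(cam,'bar x',np.median(P[P[:,2]>.085,0]).round(4))
    for n,a in dict(head=(-.16,0,-.17,.17,.07,.09),floor=(-.16,-.01,-.2,.2,.03,.04),lips=(-.15,-.02,-.2,.2,.041,.05)).items():
        P=sel(*a)
        if len(P)>9: print(n,len(P),*[np.round(v,4) for v in rect(P)],P[:,2].mean().round(4),'y',np.percentile(P[:,1],[1,10,25,50,75,90,99]).round(3))
E
```

```text
top bar x -0.2067
head 489 [-0.0724  0.0031] [0.3029 0.1377] -1.5702 0.0779 y [-0.147 -0.098 -0.089 -0.076 -0.062 -0.053  0.153]
floor 2950 [-0.0821  0.002 ] [0.2975 0.144 ] 1.5707 0.0349 y [-0.142 -0.119 -0.045  0.026  0.088  0.125  0.147]
lips 203 [-0.0868  0.0023] [0.2986 0.1257] -1.5549 0.044 y [-0.146 -0.144 -0.092  0.005  0.026  0.127  0.151]
side bar x -0.2084
head 626 [-0.063  -0.0012] [0.3061 0.125 ] -1.5697 0.0779 y [-0.153 -0.109 -0.1   -0.086 -0.07  -0.06   0.149]
floor 1299 [-0.0848 -0.012 ] [0.3218 0.1494] 1.5685 0.0358 y [-0.151 -0.148 -0.104  0.04   0.092  0.127  0.146]
lips 277 [-0.0775 -0.0011] [0.3013 0.1131] -1.5704 0.0446 y [-0.151 -0.15  -0.148 -0.099  0.003  0.145  0.148]
```

View pics/v1.png

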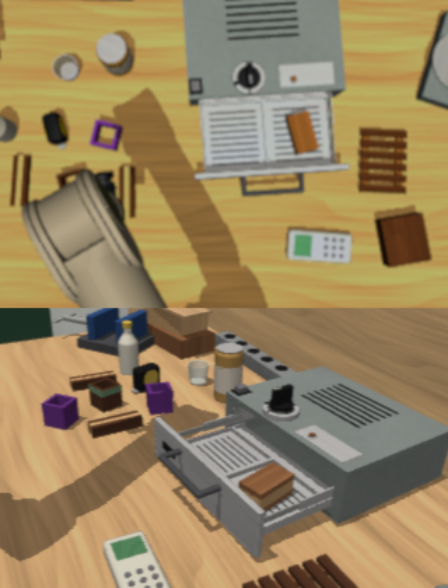

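The top crop shows the tray out with the mallet head in the right bay at about (302,132). I'll check that it is really locked (no drift) and localise the head and the parts.

```bash
cat >> h.py <<'E'
def cpts(cam,d,box):
    """points in the cabinet frame inside box (x0,x1,y0,y1,z0,z1)"""
    W=cloud(cam,d).reshape(-1,3); W=W[np.isfinite(W).all(1)]
    C=np.c_[(W[:,:2]-O)@np.c_[X,Y],W[:,2]]; a=box
    return C[(C[:,0]>a[0])&(C[:,0]<a[1])&(C[:,1]>a[2])&(C[:,1]<a[3])&(C[:,2]>a[4])&(C[:,2]<a[5])]
def barx(cam,d):
    P=cpts(cam,d,(-.3,-.03,-.05,.05,.083,.095)); return P[:,0].min().round(4),np.percentile(P[:,0],[5,50]).round(4)
def parts(cam,d):
    W=cloud(cam,d)
    for n,(pos,z0) in dict(box=((.455,.287),.05),blankL=((.464,.4174),.02),blankR=((.445,.166),.02)).items():
        m=(np.hypot(W[...,0]-pos[0],W[...,1]-pos[1])<.085)&(W[...,2]>z0)&(W[...,2]<z0+.012)
        k,l,s,_=cv2.connectedComponentsWithStats(m.astype(np.uint8))
        for i in range(1,k):
            if s[i,4]>60: print(cam,n,s[i,4],*[np.round(v,4) for v in rect(W[l==i])])
E
python3 - <<'E'
from h import *
for c in('top','side'):
    print(c,barx(c,np.load(f'pics/{c}0.npy')),barx(c,np.load(f'pics/{c}1.npy')))
r.reach([.40,-.10,.40],list(r.current_tcp_rot())); st()
for c in('top','side'):
    im,d=shot(c,c+'2'); print(c,barx(c,d))
    P=cpts(c,d,(-.155,-.01,-.145,-.005,.072,.084)); print('head',len(P),*[np.round(v,4) for v in rect(P)])
    parts(c,d)
E
```

```text
top (np.float64(-0.0578), array([-0.0572, -0.0519])) (np.float64(-0.2142), array([-0.2135, -0.2081]))
side (np.float64(-0.0583), array([-0.0577, -0.0543])) (np.float64(-0.2148), array([-0.2135, -0.2064]))
 t 14.5 p [ 0.4002 -0.0985  0.3997] F [1.1 0.2 0.8] op 0.0849
top (np.float64(-0.1684), array([-0.1572, -0.0561]))
head 440 [-0.0781 -0.0758] [0.09   0.0515] 0.207
top box 168 [0.457  0.2884] [0.0599 0.0593] -1.2941
top blankL 392 [0.4639 0.4169] [0.1168 0.0386] -0.0483
top blankR 390 [0.4412 0.1682] [0.1178 0.0369] 0.0238
side (np.float64(-0.2148), array([-0.2134, -0.2065]))
head 546 [-0.0775 -0.0807] [0.0926 0.051 ] 0.2053
side box 151 [0.459  0.2862] [0.0628 0.0592] -1.2724
side blankL 182 [0.4643 0.4141] [0.1206 0.0444] -0.022
side blankR 287 [0.4417 0.1642] [0.1204 0.0435] 0.033
```

Both cameras show the bar stationary after 0.156 m of travel. The side view puts the cabinet face about 9 mm further back than I assumed, so the tray started about 9 mm ajar. It is therefore at about 0.165, locked, which also fits hitting the end stop. I'll shift the frame and move the head.

```bash
cat >> h.py <<'E'
O=O+.009*X
def pick(xy,ang,z,op,lift=.25,pre=.10):
    q=best([*xy,z],ang); r.reach([*xy,lift],q); fingers.move_gripper(op)
    r.move_l([*xy,z+pre],speed=.25); r.move_l([*xy,z],speed=.08); fingers.move_gripper(0); r.wait(.2); st('gripped')
    r.move_l([*xy,z+.03],speed=.08); st('lifted'); r.move_l([*xy,lift],speed=.25); st('up')
def place(xy,ang,z,op,lift=.25,pre=.06):
    q=best([*xy,z],ang); r.reach([*xy,lift],q); st('over')
    r.move_l([*xy,z+pre],speed=.2); st('near'); r.move_l([*xy,z],speed=.05); st('down')
    fingers.move_gripper(op); r.wait(.2); r.move_l([*xy,z+.06],speed=.12); r.move_l([*xy,lift],speed=.25); st('clear')
E
python3 - <<'E'
from h import *
for c in('top','side'):
    d=np.load(f'pics/{c}2.npy')
    P=cpts(c,d,(-.03,.06,-.14,.13,.110,.122)); print(c,'cab face x',np.percentile(P[:,0],[0,1,3]).round(4))
pick(cab(-.087,-.078,0)[:2],TH+.206,.044,.075)
place((.5247,-.437),-.02,.0345,.068)
for c in('top','side'): shot(c,c+'3')
im=cv2.imread('pics/side3.png')
cv2.imwrite('pics/v3.png',np.hstack([im[130:400,180:500],cv2.imread('pics/top3.png')[80:350,180:500]]))
E
```

```text
top cab face x [-0.0012 -0.0007  0.0001]
side cab face x [-0.0019 -0.0011 -0.0006]
ik [[1.1, 0.0], [1.84, 3.14]]
gripped t 18.5 p [ 0.5836 -0.2372  0.0446] F [-0.4 -0.3  6.6] op 0.0492
lifted t 19.0 p [ 0.5833 -0.237   0.0743] F [ 0.3  0.3 -1.1] op 0.049
up t 19.8 p [ 0.5827 -0.2365  0.2483] F [ 0.6  0.8 -2. ] op 0.0492
ik [[0.44, 0.0], [3.0, 3.14]]
over t 20.7 p [ 0.5249 -0.4364  0.2488] F [ 1.1  0.9 -2.5] op 0.0491
near t 21.6 p [ 0.5254 -0.4373  0.096 ] F [ 0.3  0.  -1.3] op 0.0493
down t 22.9 p [ 0.5249 -0.4372  0.0349] F [-0.6  0.9 -2. ] op 0.0497
clear t 24.9 p [ 0.5244 -0.4364  0.2481] F [-0.5 -0.  -1.2] op 0.0682
```

View pics/v3.png

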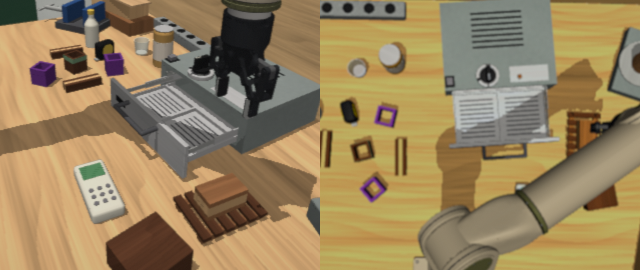

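The mallet head lies flat on the rack and the face estimate is confirmed. Now the box, measured afresh.

```bash
python3 - <<'E'
from h import *
for c in('top','side'): parts(c,np.load(f'pics/{c}3.npy'))
pick((.458,.287),.285,.020,.082)
place(cab(-.085,.077,0)[:2],TH,.0555,.074)
for c in('top','side'):
    _,d=shot(c,c+'4'); parts(c,d)
    P=cpts(c,d,(-.16,-.005,.005,.15,.084,.1)); 
    if len(P)>9: print('box in bay',len(P),*[np.round(v,4) for v in rect(P)],P[:,2].mean())
E
```

```text
top box 162 [0.457  0.2884] [0.0599 0.0589] -1.2725
top blankL 393 [0.4639 0.4173] [0.1167 0.0388] -0.0419
top blankR 379 [0.4412 0.1683] [0.1177 0.0369] 0.0275
side box 151 [0.4584 0.285 ] [0.0635 0.0594] -1.3031
side blankL 179 [0.4641 0.415 ] [0.121  0.0438] -0.0776
side blankR 284 [0.4427 0.1638] [0.1219 0.0436] 0.0256
ik [[1.59, 0.0], [1.65, 3.14]]
gripped t 30.5 p [0.4584 0.2873 0.0205] F [-2.2 -0.4  6.3] op 0.0577
lifted t 31.0 p [0.458  0.2873 0.0503] F [-0.1  0.6 -1.3] op 0.0572
up t 32.0 p [0.4573 0.2867 0.2486] F [-0.3  0.1 -0.8] op 0.0572
ik [[0.93, 0.0], [3.74, 3.14]]
over t 33.4 p [ 0.5725 -0.0807  0.2497] F [ 0.1  0.5 -1.5] op 0.057
near t 34.2 p [ 0.5729 -0.0824  0.1166] F [ 0.1 -0.7  0.1] op 0.0573
down t 35.6 p [ 0.5724 -0.0825  0.0558] F [-1.2  1.  -0.9] op 0.0575
clear t 37.4 p [ 0.5719 -0.0822  0.2492] F [-0.  -0.4 -0.3] op 0.0738
top blankL 393 [0.4641 0.4182] [0.1159 0.039 ] -0.0175
top blankR 389 [0.4412 0.1681] [0.1176 0.0367] 0.0196
side blankL 184 [0.4638 0.4146] [0.1191 0.0422] -0.031
side blankR 284 [0.4425 0.1622] [0.1219 0.0426] 0.0681
box in bay 256 [-0.0847  0.0754] [0.0626 0.0607] 1.5691 0.09083799995641972
```

```bash
python3 - <<'E'
from h import *
def parts_free(c):
    _,d=shot(c,c+'5'); parts(c,d)
pick((.4418,.1662),.024,.003,.056)
place(cab(-.085,-.106,0)[:2],TH,.038,.045)
for c in('top','side'):
    _,d=shot(c,c+'5'); parts(c,d)
    P=cpts(c,d,(-.16,-.005,-.15,.0,.052,.07)); 
    if len(P)>9: print('blank in bay',len(P),*[np.round(v,4) for v in rect(P)],P[:,2].mean())
cv2.imwrite('pics/v5.png',np.hstack([cv2.imread('pics/side5.png')[130:400,180:500],cv2.imread('pics/top5.png')[80:350,140:460]]))
E
```

```text
ik [[0.59, 0.0], [2.43, 3.14]]Traceback (most recent call last):
  File "<stdin>", line 4, in <module>
  File "h.py", line 55, in pick
    r.move_l([*xy,z+pre],speed=.25); r.move_l([*xy,z],speed=.08); fingers.move_gripper(0); r.wait(.2); st('gripped')
    ~~~~~~~~^^^^^^^^^^^^^^^^^^^^^^^
workcell.Unreachable: the arm cannot follow that straight line within its joint ranges
```

```bash
python3 - <<'E'
from h import *
st(); print(np.round(r.current_q(),2))
for k in (0,np.pi):
  for z in (.25,.2,.15,.103,.05,.003):
    q=r.ik([.4418,.1662,z],list(down(.024+k))); print(round(k,1),z,None if q is None else np.round(q,2))
E
```

```text
t 39.2 p [0.4421 0.1657 0.2501] F [0.  1.  0.1] op 0.0559
[-1.97 -0.48  1.23  1.86  0.45  1.46 -2.39]
0 0.25 [-1.97 -0.48  1.23  1.86  0.45  1.46 -2.39]
0 0.2 [-2.02 -0.48  1.31  1.94  0.47  1.36 -2.39]
0 0.15 [-1.57  0.06  1.17  2.   -0.06  1.12 -1.92]
0 0.103 [-1.34  0.15  0.95  2.04 -0.14  1.02 -1.86]
0 0.05 [-1.31  0.29  0.96  2.09 -0.3   0.91 -1.73]
0 0.003 [-1.12  0.34  0.75  2.11 -0.32  0.8  -1.72]
3.1 0.25 [-1.97 -0.48  1.23  1.86  0.45  1.46 -2.39]
3.1 0.2 [-2.03 -0.5   1.31  1.94  0.49  1.37  0.74]
3.1 0.15 [ 0.68  0.25 -1.24  1.91  0.25  1.16  0.95]
3.1 0.103 [ 0.64  0.35 -1.23  1.96  0.37  1.09  0.85]
3.1 0.05 [ 0.61  0.49 -1.23  2.    0.54  1.03  0.72]
3.1 0.003 [ 0.6   0.64 -1.24  2.03  0.73  1.01  0.59]
```

```bash
cat >> h.py <<'E'
def neutral(xy,yaw):
    """straight-elbow posture over the azimuth of xy with the tool near yaw"""
    az=np.arctan2(xy[1],xy[0]); q7=min(((yaw-np.pi/2-az+k*np.pi) for k in range(-3,4)),key=abs)
    q=[-az,.28,0,1.46,0,1.40,q7]; r.movej(q); st('neutral')
E
python3 - <<'E'
from h import *
neutral((.4418,.1662),.024)
print(np.round(r.current_q(),2))
for z in (.25,.103,.003):
    q=r.ik([.4418,.1662,z],list(down(.024+np.pi))); print(z,None if q is None else np.round(q,2))
q=best([.4418,.1662,.1],.024)
r.reach([.4418,.1662,.22],q); print(np.round(r.current_q(),2)); st()
try:
    r.move_l([.4418,.1662,.10],speed=.25); print('ok',np.round(r.current_q(),2))
except r.Unreachable as e: print(e)
_,d=shot('side','side5'); parts('side',d)
E
```

```text
neutral t 42.2 p [0.5846 0.1715 0.2639] F [-0.6  0.2  0.4] op 0.0561
[-0.36  0.28  0.    1.46 -0.    1.4   1.23]
0.25 [-0.41 -0.01 -0.05  1.82 -0.    1.34  1.14]
0.103 [-0.41  0.12 -0.05  2.    0.01  1.02  1.13]
0.003 [-0.41  0.27 -0.06  2.07  0.02  0.79  1.12]
ik [[3.0, 0.0], [0.55, 3.14]]
[-0.41  0.   -0.05  1.86  0.    1.27  1.14]
 t 42.9 p [0.442  0.1664 0.2207] F [-0.  -0.4  0.9] op 0.0559
ok [-0.41  0.12 -0.05  2.    0.01  1.01  1.13]
side blankL 139 [0.448  0.4152] [0.0914 0.0437] 0.0168
side blankR 261 [0.4156 0.1522] [0.1087 0.043 ] 0.0413
```

The blank's reading changed, which could be the knock or the gripper hiding it. I'll back off and look.

```bash
python3 - <<'E'
from h import *
r.move_l([.4418,.1662,.22],speed=.25)
r.reach([.50,-.10,.30],list(r.current_tcp_rot())); st()
for c in('top','side'):
    _,d=shot(c,c+'6'); parts(c,d); print([(np.round(x['position'],3),round(x['p'],2)) for x in look_for(c,'blank1')])
E
```

```text
t 45.3 p [ 0.4999 -0.0983  0.2992] F [-0.4 -0.1 -0.2] op 0.0561
top blankL 385 [0.464  0.4174] [0.116  0.0384] -0.0206
top blankR 363 [0.4153 0.1579] [0.1044 0.0369] 0.0296
[(array([0.461, 0.411, 0.026]), 0.86), (array([0.408, 0.152, 0.025]), 0.59)]
side blankL 185 [0.4648 0.4144] [0.1217 0.0423] -0.0347
side blankR 263 [0.4151 0.154 ] [0.1085 0.0458] 0.0641
[(array([0.458, 0.4  , 0.021]), 0.91), (array([0.407, 0.135, 0.024]), 0.83)]
```

It was knocked aside. I'll remeasure with the window re-centred and pick it.

```bash
sed -i 's/blankR=((.445,.166),.02)/blankR=((.405,.156),.02)/' h.py; python3 - <<'E'
from h import *
for c in('top','side'):
    d=np.load(f'pics/{c}6.npy'); parts(c,d)
    P=cloud(c,d); m=(np.hypot(P[...,0]-.405,P[...,1]-.156)<.085)&(P[...,2]>.02)&(P[...,2]<.032); m=cv2.morphologyEx(m.astype(np.uint8),cv2.MORPH_OPEN,np.ones((2,2)))
    print(c,rect(P[m>0]))
E
```

```text
top blankL 385 [0.464  0.4174] [0.116  0.0384] -0.0206
top blankR 409 [0.4086 0.1578] [0.1174 0.037 ] 0.0228
top (array([0.40490369, 0.15561035]), (0.11939036560058594, 0.03487691879272461), np.float64(0.022946160056178))
side blankL 185 [0.4648 0.4144] [0.1217 0.0423] -0.0347
side blankR 301 [0.4092 0.1536] [0.12   0.0458] 0.0504
side (array([0.41773386, 0.17492567]), (0.1320858612060547, 0.097757568359375), np.float64(-0.07515520491036298))
```

```bash
python3 - <<'E'
from h import *
neutral((.409,.1557),.026)
pick((.409,.1557),.026,.003,.056,lift=.22)
t=cab(-.085,-.106,0)[:2]
neutral(t,TH)
place(t,TH,.038,.045)
for c in('top','side'):
    _,d=shot(c,c+'7'); parts(c,d)
    P=cpts(c,d,(-.16,-.005,-.15,.0,.052,.07)); 
    if len(P)>9: print('blank in bay',len(P),*[np.round(v,4) for v in rect(P)],P[:,2].mean())
cv2.imwrite('pics/v7.png',np.hstack([cv2.imread('pics/side7.png')[130:400,180:500],cv2.imread('pics/top7.png')[80:350,140:460]]))
E
```

```text
neutral t 46.6 p [0.5845 0.1715 0.2641] F [ 0.  -0.6  0.2] op 0.0561
ik [[2.73, 0.0], [0.7, 3.14]]
gripped t 50.1 p [0.4095 0.1559 0.0036] F [-1.4 -0.2  7. ] op 0.0349
lifted t 50.6 p [0.409  0.1557 0.033 ] F [ 0.1 -0.8 -0.8] op 0.0346
up t 51.5 p [0.4083 0.1553 0.2183] F [ 0.2  0.2 -1.1] op 0.035
neutral t 53.4 p [ 0.5355 -0.2901  0.2633] F [-0.8  0.2 -0.9] op 0.0348
ik [[0.39, 0.0], [2.81, 3.14]]
over t 53.8 p [ 0.5888 -0.2621  0.2489] F [ 0.4  0.3 -0.1] op 0.0349
near t 54.7 p [ 0.5882 -0.2654  0.0997] F [-0.1  0.3 -0.3] op 0.035
down t 56.0 p [ 0.5878 -0.2649  0.0384] F [ 0.7 -0.2 -0.6] op 0.0344
clear t 57.9 p [ 0.5869 -0.2645  0.248 ] F [-0.4 -0.3 -0.4] op 0.0451
top blankL 397 [0.4638 0.418 ] [0.1163 0.0391] -0.0357
blank in bay 321 [-0.0716 -0.1028] [0.1456 0.0577] -0.2284 0.05983983804564338
side blankL 184 [0.4648 0.4155] [0.1208 0.0442] -0.0139
blank in bay 550 [-0.0787 -0.1187] [0.1328 0.0625] -0.0001 0.06083449505827236
```

View pics/v7.png

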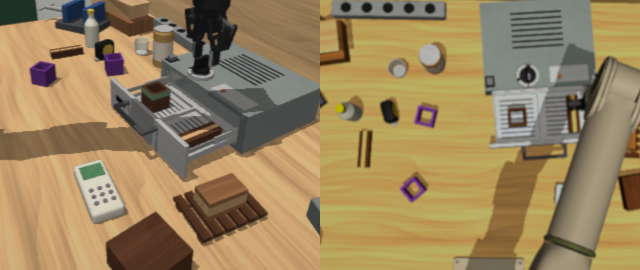

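The box stands in the left bay and the first blank lies in the right bay. Now the second blank.

```bash
python3 - <<'E'
from h import *
neutral((.464,.4165),-.03)
pick((.464,.4165),-.03,.003,.056,lift=.24)
t=cab(-.085,-.042,0)[:2]
neutral(t,TH)
place(t,TH,.038,.045)
r.reach([.45,.25,.3],list(r.current_tcp_rot()))
for c in('top','side'):
    _,d=shot(c,c+'8'); print(barx(c,d))
    for n,y in dict(A=(-.08,.0),B=(-.148,-.08)).items():
        P=cpts(c,d,(-.155,-.01,*y,.055,.068)); print(c,n,len(P),*[np.round(v,4) for v in rect(P)],P[:,2].mean().round(4))
    P=cpts(c,d,(.0,.04,.1,.17,.126,.137)); print('release',P.mean(0).round(4),*[np.round(v,4) for v in rect(P)])
    P=cpts(c,d,(.0,.1,-.05,.1,.16,.18)); print('knob',P.mean(0).round(4),*[np.round(v,4) for v in rect(P)])
cv2.imwrite('pics/v8.png',np.hstack([cv2.imread('pics/side8.png')[130:400,180:500],cv2.imread('pics/top8.png')[80:350,180:500]]))
E
```

```text
neutral t 60.3 p [0.4833 0.371  0.2637] F [0.2 0.1 0.7] op 0.0454
ik [[2.57, 0.0], [0.48, 3.14]]
gripped t 63.5 p [0.4644 0.4169 0.0037] F [-0.7 -0.5  6. ] op 0.0346
lifted t 64.1 p [0.4641 0.4166 0.0334] F [ 0.   0.3 -1.6] op 0.0351
up t 65.0 p [0.4634 0.416  0.2381] F [ 1.1  0.5 -2.3] op 0.0348
neutral t 67.4 p [ 0.5598 -0.2403  0.2636] F [-1.   0.2 -0.8] op 0.0349
ik [[0.42, 0.0], [2.83, 3.14]]
over t 67.7 p [ 0.5831 -0.1977  0.2492] F [-0.6 -0.3 -1.5] op 0.0346
near t 68.6 p [ 0.5829 -0.2016  0.0995] F [ 0.3  0.  -0.6] op 0.0347
down t 70.0 p [ 0.5824 -0.2011  0.0384] F [-0.3 -0.6 -1.5] op 0.0349
clear t 71.8 p [ 0.5815 -0.2008  0.2481] F [-0.2  0.7 -1. ] op 0.045
(np.float64(-0.2232), array([-0.2223, -0.2173]))
top A 402 [-0.0826 -0.038 ] [0.1206 0.0363] -0.0006 0.0605
top B 447 [-0.0864 -0.1153] [0.1332 0.064 ] -0.0026 0.0609
release [0.0251 0.1603 0.1312] [0.025  0.1531] [0.0336 0.0221] 1.534
knob [0.0368 0.0434 0.1727] [0.0374 0.0431] [0.0463 0.0142] 0.0088
(np.float64(-0.2233), array([-0.2224, -0.177 ]))
side A 423 [-0.076  -0.0427] [0.1096 0.0389] -0.0033 0.0611
side B 486 [-0.0765 -0.117 ] [0.1117 0.0607] 0.0041 0.0611
release [0.0245 0.1532 0.1309] [0.0254 0.1545] [0.0265 0.0174] -0.1
knob [0.0346 0.0348 0.1694] [0.0372 0.0374] [0.0474 0.0143] -0.0577
```

View pics/v8.png

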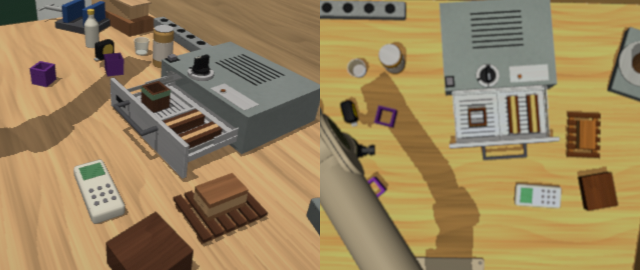

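All three parts are in and the tray is still locked. Now I'll press the release.

```bash
python3 - <<'E'
from h import *
p=cab(.025,.157,0)[:2]
fingers.move_gripper(0)
neutral(p,TH); q=best([*p,.2],TH); r.reach([*p,.24],q); r.move_l([*p,.145],speed=.15); st()
b=np.array(r.current_contact_force())
for z in (.136,.131,.127,.124,.122,.120,.119):
    r.move_l([*p,z],speed=.05); f=np.array(r.current_contact_force())-b; print(z,f.round(1),np.round(r.current_ee_pos(),4))
    if f[2]>12: break
r.wait(1.2); st()
_,d=shot('side','side9'); print(barx('side',d))
r.move_l([*p,.24],speed=.12); r.wait(2.0)
for c in('side','top'):
    _,d=shot(c,c+'9'); print(barx(c,d))
E
```

```text
neutral t 75.4 p [ 0.6079 -0.0378  0.2639] F [-0.3  0.2  1.2] op -0.0002
ik [[0.18, 0.0], [2.65, 3.14]]
 t 76.7 p [0.6756 0.0063 0.1465] F [-0.  -0.3 -0. ] op 0.0002
0.136 [-0.1  0.2  0.2] [0.675  0.0065 0.1358]
0.131 [-0.1  0.2  1.1] [0.6752 0.0065 0.1309]
0.127 [0.9 0.8 0.5] [0.6751 0.0065 0.1268]
0.124 [ 0.9 -0.2  2.5] [0.6752 0.0065 0.124 ]
0.122 [-0.9  1.9  4.3] [0.6752 0.0065 0.1222]
0.12 [-3.2  0.6 10.3] [0.6753 0.0066 0.1209]
0.119 [-5.   0.8 14.5] [0.6754 0.0067 0.1207]
 t 79.7 p [0.6755 0.0067 0.1207] F [-4.6 -0.  14.1] op -0.0004
(np.float64(-0.1013), array([-0.0998, -0.0927]))
(np.float64(-0.1011), array([-0.0994, -0.092 ]))
(np.float64(-0.1002), array([-0.0993, -0.0935]))
```

The tray ran in to about 0.04. I'll push it home with force watching.

```bash
python3 - <<'E'
from h import *
q=best(cab(-.14,.001,.15),TH); r.reach(cab(-.145,.001,.24),q); r.move_l(cab(-.145,.001,.07),speed=.15)
r.move_l(cab(-.117,.001,.07),speed=.04); r.wait(.2)
b=np.mean([r.current_contact_force() for _ in range(3)],0); st('start')
x=-.117
while x<-.050:
    x+=.002; r.move_l(cab(x,.001,.07),speed=.03)
    f=np.array(r.current_contact_force())-b; fx=f[:2]@X
    e=(np.array(r.current_ee_pos())[:2]-O)@X
    if x>-.08 or fx<-2: print(round(x,3),round(e,4),f.round(1))
    if fx<-8: break
_,d=shot('side','side10'); print(barx('side',d))
r.move_l(cab(-.14,.001,.07),speed=.08); r.move_l(cab(-.14,.001,.24),speed=.25); st()
r.reach([.45,.2,.3],list(r.current_tcp_rot()))
for c in('side','top'):
    _,d=shot(c,c+'11'); print(c,barx(c,d))
    P=cpts(c,d,(.0,.1,-.05,.1,.155,.18)); print('knob',*[np.round(v,4) for v in rect(P)])
    P=cpts(c,d,(.0,.1,-.02,.1,.125,.131)); print('bezel',*[np.round(v,4) for v in rect(P)])
cv2.imwrite('pics/v11.png',np.hstack([cv2.resize(cv2.imread('pics/side11.png')[160:290,310:470],None,fx=2.4,fy=2.4),cv2.resize(cv2.imread('pics/top11.png')[70:200,295:425],None,fx=2.4,fy=2.4)]))
E
```

```text
ik [[0.47, 0.0], [3.37, 3.14]]
start t 86.2 p [ 0.5465 -0.1609  0.07  ] F [ 0.5 -1.  -0.6] op -0.0002
-0.079 -0.0789 [-1.   2.   0.3]
-0.077 -0.0768 [-0.2  1.1  1.7]
-0.075 -0.0749 [-0.5  1.   0.1]
-0.073 -0.0728 [-1.   1.9  0.7]
-0.071 -0.0709 [-1.1  0.5  0.3]
-0.069 -0.0698 [-6.4  0.4  4. ]
-0.067 -0.0697 [-14.5   1.1   9.8]
(np.float64(-0.0801), array([-0.0791, -0.0572]))
 t 94.4 p [ 0.5232 -0.1626  0.2385] F [-0.9  0.2 -1. ] op 0.0001
side (np.float64(-0.0593), array([-0.0582, -0.0556]))
knob [0.037  0.0381] [0.0467 0.0156] -0.0167
bezel [0.0328 0.0323] [0.0688 0.058 ] -0.6467
top (np.float64(-0.059), array([-0.0583, -0.0531]))
knob [0.0373 0.043 ] [0.0465 0.0137] 0.006
bezel [0.0375 0.0413] [0.096  0.0731] 1.1379
```

View pics/v11.png

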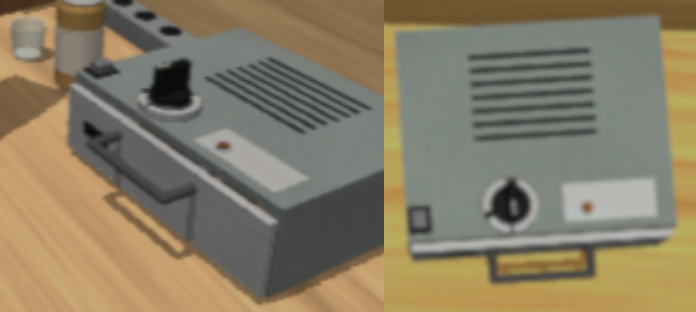

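The tray is home, with the bar at about −0.053 in both cameras, and the knob's pointer faces the front. Now the selector.

```bash
python3 - <<'E'
from h import *
k=cab(.037,.0405,0)[:2]; az=np.arctan2(k[1],k[0]); z=.1425
r.movej([-az,.28,0,1.46,0,1.40,TH+np.pi/2-az])
Q=lambda a: list(down(TH-a+np.pi))
r.reach([*k,.25],Q(0)); st(); print(np.round(r.current_q(),2))
fingers.move_gripper(.04)
r.move_l([*k,.19],speed=.15); r.move_l([*k,z],speed=.05); st('at knob')
fingers.move_gripper(0); r.wait(.2); st('grip')
for dz in (.003,.006,.008,.0095):
    r.move_l([*k,z-dz],speed=.02); st(dz)
for a in np.arange(.1,1.21,.1):
    r.move_l([*k,z-.0095],Q(a),speed=.02)
    print(round(a,2),np.round(r.current_contact_force(),1),np.round(r.current_wrist_torque(),2),round(r.current_clock(),1))
r.wait(.3); yaw=Ro.from_quat(r.current_tcp_rot()).as_matrix()[:2,1]; print('turned',TH-np.arctan2(yaw[1],yaw[0])+np.pi/2); st()
E
```

```text
t 99.6 p [ 0.6971 -0.108   0.2489] F [-0.2 -0.  -0.9] op 0.0003
[ 0.1   0.51 -0.01  1.18  0.01  1.45  1.74]
at knob t 101.7 p [ 0.6971 -0.1086  0.143 ] F [-0.   0.5  1.2] op 0.04
grip t 102.3 p [ 0.697  -0.1094  0.1429] F [ 1.2 -3.9  2.6] op 0.0132
0.003 t 102.6 p [ 0.697  -0.1093  0.1396] F [ 0.6 -4.   4.4] op 0.0131
0.006 t 102.9 p [ 0.6971 -0.1093  0.1368] F [ 0.5 -5.1  5.7] op 0.0133
0.008 t 103.1 p [ 0.6971 -0.1093  0.1349] F [-0.3 -4.5  6.7] op 0.0133
0.0095 t 103.4 p [ 0.6971 -0.1093  0.1341] F [-2.5 -4.9 10.4] op 0.0133
0.1 [-2.  -5.   9.8] [-1.06  0.47 -0.  ] 103.6
0.2 [-2.1 -4.2 10. ] [-1.07  0.35  0.03] 103.9
0.3 [-1.  -5.  10.2] [-1.1   0.34  0.  ] 104.1
0.4 [-1.8 -5.3 10.1] [-1.07  0.34  0.05] 104.4
0.5 [-1.1 -4.7  8.9] [-1.1   0.28 -0.03] 104.6
0.6 [-1.9 -6.4  8.9] [-1.08  0.23 -0.09] 104.9
0.7 [-1.  -4.5  9.2] [-1.12  0.23 -0.02] 105.1
0.8 [-0.7 -5.6  9.2] [-1.13  0.19 -0.03] 105.4
0.9 [-0.6 -5.   9.9] [-1.19  0.18  0.01] 105.6
1.0 [-0.6 -4.6  8.5] [-1.16  0.19  0.01] 105.9
1.1 [-0.9 -4.9  8.5] [-1.21  0.13  0.04] 106.1
1.2 [-1.5 -6.1  9. ] [-1.2   0.19 -0.02] 106.4
turned 1.200750845488623
 t 106.7 p [ 0.6973 -0.1096  0.1341] F [-2.2 -5.4  9.3] op 0.0129
```

```bash
python3 - <<'E'
from h import *
k=cab(.037,.0405,0)[:2]; z=.1425; Q=lambda a: list(down(TH-a+np.pi))
for a in (1.22,1.24):
    r.move_l([*k,z-.0095],Q(a),speed=.02); r.wait(.2); t=np.mean([r.current_wrist_torque() for _ in range(4)],0); print(a,t.round(2))
    if abs(t[2])>.15: break
r.move_l([*k,z-.0095],Q(1.205),speed=.02)
for dz in (.006,.003,0): r.move_l([*k,z-dz],speed=.02); st(dz)
fingers.move_gripper(.04); r.wait(.3); r.move_l([*k,.25],speed=.15); st()
r.reach([.45,.2,.3],list(r.current_tcp_rot())); r.wait(.5)
for c in('side','top'):
    _,d=shot(c,c+'12'); print(c,barx(c,d))
    P=cpts(c,d,(.0,.1,-.05,.1,.155,.18)); print('knob top',np.percentile(P[:,2],[50,95]).round(4),*[np.round(v,4) for v in rect(P)]); parts(c,d)
cv2.imwrite('pics/v12.png',np.vstack([np.hstack([cv2.resize(cv2.imread('pics/side12.png')[160:290,310:470],None,fx=2.4,fy=2.4),cv2.resize(cv2.imread('pics/top12.png')[70:200,295:425],None,fx=2.4,fy=2.4)]),cv2.resize(cv2.imread('pics/side12.png')[120:400,140:],(696,250))]))
E
```

```text
1.22 [-1.21  0.13 -0.01]
1.24 [-1.27  0.1   0.39]
0.006 t 108.2 p [ 0.6972 -0.1097  0.1371] F [ 0.6 -5.2  4.5] op 0.013
0.003 t 108.5 p [ 0.6972 -0.1096  0.1399] F [ 1.8 -6.6  4.6] op 0.0132
0 t 108.8 p [ 0.6972 -0.1096  0.1426] F [ 1.1 -4.9  3.4] op 0.0132
 t 110.3 p [ 0.6964 -0.1085  0.2488] F [ 0.3 -0.5  0.5] op 0.0402
side (np.float64(-0.0596), array([-0.0581, -0.0549]))
knob top [0.1674 0.1752] [0.0359 0.0378] [0.0472 0.0138] -1.2135
top (np.float64(-0.0578), array([-0.0576, -0.0527]))
knob top [0.1722 0.1766] [0.0369 0.0434] [0.0462 0.0141] -1.1833
```

View pics/v12.png

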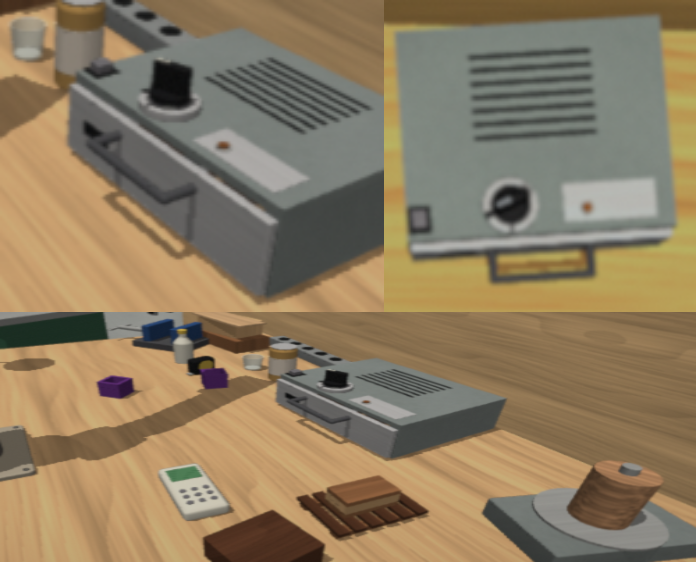

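The knob is up (top at 0.172 m) and points to the on mark (about 1.20 rad). The tray is home and the other things are standing, so I'm handing in.

```bash
python3 - <<'E'
from h import *
st(); hand_in()
E
```

```text
t 112.4 p [0.45 0.2  0.3 ] F [-0.2 -0.2 -0.3] op 0.04
the job is handed in; nothing more can be done
```

The job is done and handed in at about 112 s of the 210 s allowed.

**What I did**
- **Tray out:** I pulled the tray until it locked. It had started about 9 mm ajar.
- **Mallet head:** It lies flat on the slatted rack.
- **Parts:** I put the one dark box upright in the left bay and both blanks flat in the right bay. The two purple boxes were look-alikes, so I left them. One blank was knocked aside during the run, and I measured it again before picking it up.
- **Tray home:** I pressed the release, and the tray ran in to about 0.04 m by itself. I then pushed it slowly to the stop, which took about 1–2 N until contact and up to about 15 N at the stop.
- **Selector:** I pressed the knob, turned it clockwise to the end stop, eased it back to the on mark and let it rise.

**Last checks**
- **Tray:** The handle reads 53–55 mm in front of the cabinet face, against 52 mm when home, so the tray is home within camera error.
- **Knob:** It reads 1.18 rad in one camera and 1.21 in the other. Its top is at 0.172 m, so it is up.
- **Mallet head and bench:** The last pictures show the head still flat on the rack and the other things standing.
- **Not checked or in disagreement:** The parts were last seen lying properly in the bays just before the release, and they cannot be seen with the tray shut. The two cameras disagreed by 3–7 mm sideways throughout, so I worked from averages.

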